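Feel for the hidden catch of a child-safe box and open it

TASK

Open the child-safe dishwasher-tablet box on the worktop with the fingertips: feel across the squares of its flat top for the hidden catch, the one square that gives, and press it down until the lid springs ajar, then push the lid fully back so that it stays open. Let the catch come back up, and leave the mug and jars standing round the box where they are, neither picked up nor knocked.

Things in the scene. Friction and masses are not known exactly. Their poses are not given: they have to be found in the camera images.
- box: Plain grey low box fixed to the worktop, 140 mm (its x) x 320 mm (its y) x 70 mm high. Origin: centre of its underside, on the worktop; z up. On the +y side of its flat top are six squares alike, 49 mm wide in 50 mm openings; their centres lie at x = -28 and +28, y = 16, 72 and 128 mm in the box frame. On the -y side is the lid, level with the top when shut.
- panel (a point): Centre of the field of six squares, on the box top, 70 mm above the worktop. Five squares are rigid blanks level with the top, harmless to press. One is the catch: same material and outline, face recessed 2 mm. Which one changes from run to run and is not told: find it by touch or by looking closely.
- catch (a joint): The hidden catch square. 0 = up (face 2 mm below the box top), grows in metres as it is pressed straight down, full travel 0.006. It needs 1.8 N to start and about 5.5 N at the bottom; at about 0.004 it frees the lid. It springs back when let go.
- lid (a joint): The lid's hinge angle in rad: 0 = shut, locked until the catch is pressed; about 1.1 = ajar, where it rises to by itself within about 2 s once the catch is pressed, its free edge then about 64 mm above the box top; 1.57 = upright; 1.9 = fully back at its stop. A 24 g lid on a stiff hinge: from ajar onwards it stays where it is left and is pushed with under 1 N.
- lid_edge (a point): Middle of the lid's free front edge. The lid is 5 mm thick, 75 mm from hinge to free edge and 115 mm wide along the box's y; shut, this point is at x = -30, y = -88, z = 67 mm in the box frame.
- lid_hinge (a point): Middle of the lid's hinge line, which runs along the box's y, at x = 45, y = -88, z = 67 mm in the box frame. The lid turns up and over towards the box's +x. The box top behind the hinge is flat, 70 mm high, to x = 70 mm.
- mug_mid (a point): Bystander: a white mug with a handle, 94 mm high, 83 mm wide (116 mm with its handle), standing loose on the worktop near the box; this point is on its axis half-way up. To be left alone.
- jar_mid (a point): Bystander: a clear glass jar with a dark screw lid, 56 mm wide, 70 mm high, standing loose on the worktop near the box; this point is on its axis half-way up. To be left alone.
- spice_mid (a point): Bystander: a slim spice jar with a yellow cap, 44 mm wide, 106 mm high, standing loose on the worktop near the box; this point is on its axis half-way up. To be left alone.
- tub_mid (a point): Bystander: a small round brown jar with a ribbed white cap, 48 mm wide, 80 mm high, standing loose on the worktop near the box; this point is on its axis half-way up. To be left alone.
Mind the look-alikes: they are no part of the job. Leave any pink look-alike of the part that bears spice_mid alone.

How it is judged:
By the outcome, as a careful person would: the job done as asked, in the order asked, and still so for the second after the job is handed in, with the robot touching nothing.
It also fails if it takes over 58 s, if anything falls off the work surface, if the arm or the gripper's body presses on something with over 40 N, if the wrist force passes 120 N, or if a joint passes its speed limit or range.

ROBOT

A 6-joint arm with a two-finger parallel gripper is mounted at the origin on a cart in front of the work surface, level with it; the furniture and walls round the work are solid. World frame = base frame: x ahead of the robot, y to its left, z up, the work surface at z = 0. Lengths are in m, angles in rad, forces in N, time in s.
With the tool pointing down it reaches from about 0.275 to 0.75 m from the base axis. Payload 10.2 kg.
Tool frame: the origin (TCP) lies at the very end of the fingers, on their centre line; the grasp point (between the pads) lies 19 mm behind it; y points along the fingers, z is the direction in which the jaws open and shut, and the axes are right-handed (so a half turn about y gives the same grasp; the last joint's range is limited). The gripper opens to 85 mm and grips with 20 to 120 N. Pads are 22 mm wide; open, the fingers measure 114 mm over their backs; the gripper's body (76 mm by 85 mm) begins 54 mm behind the grasp point. The pads swing forward as they close: fully open they stand 13 mm farther back than shut.
Start: joints at [-1.338, 0.313, 1.498, -0, 1.331, -0.223], TCP at [0.231, -0.471, 0.231] pointing down, gripper open.
Joint ranges: [-2.94, 2.94], [-0.97, 2.17], [0.19, 2.56], [-1.23, 4.37], [0.02, 3.11], [-2.88, 2.88]. Speed limits (rad/s): [2.39, 2.39, 3.01, 3.14, 3.14, 3.14].

INTERFACE

Orientations are given as a unit quaternion [x, y, z, w].
In Python, from bench import env gives the robot as it stands.
- The arm moves only by the tool apply_moves, never from a script. Its argument "targets" is a list of rows, each a list of 3 entries, a list of its own where there are three numbers: the shift along the tool's x, y, z in cm, then the turn, a rotation vector about the tool's x, y, z in rad, then the gripper command: -1 is fully open, 1 is shut, values between are in proportion. A call has 1 to 8 rows; each row is the pose to reach, as a shift and turn from the pose commanded when the call began, along the tool's axes at that moment; what a row does not reach only later rows make up. A row lasts 1/12 s, in which the tool goes at most 41.7 mm and 7.16 degrees, less where a joint would pass 70% of its speed; a pose out of reach is approached as far as the arm can. A call with a gripper value outside its range is refused whole. The fingers move at their own pace and stop on an object; "grip_force" is the grip in N (left out, the last holds). Time passes only in rows, so rows that repeat a pose let the fingers close. It gives the time, the measured TCP pose, the force and the opening at its end, in the units of the state.
- env.get_obs(): the state, without advancing time (a new reading comes with each control period).
- env.read_camera(name): name is "scene" or "top" or "wrist"; returns (picture, depth): 400x640x3 uint8, red, green, blue; 400x640 float32, m along the optical axis (not along the pixel's ray), 0 where there is no reading.
- env.camera_params(name): a dict with "mtx" (3x3 intrinsics, pixels), "R" (3x3) and "t" (3): a world point X has camera coordinates R X + t. Camera axes: x right, y down, z forward; pixel columns grow to the right and rows downward; lengths in m; the calibration is good to about 2 mm. A picture is of the moment at which its call begins: read the wrist's pose just before it. camera_params takes no time and is no camera call; for the wrist camera it gives the pose at the moment of the call.
- env.hand_in(): hands the job in, once; it reports no verdict.
The state is a dict: "clock": time; "q": joint angles; "dq": joint speeds; "joint_efforts": joint torques, N m; "ee_pos": TCP position; "eef_rot": TCP orientation; "force": force on the tool from outside, world axes, zero at the start; "torque": the same for the moment, N m; "gripper_width": finger opening in m.
Only numpy, scipy, OpenCV 4.12 (cv2) and the standard library are available. Lean on these libraries where they do the work, as an engineer would, in place of code of your own. Each camera call takes 0.05 s, during which the arm holds its last target. There are 200 camera calls.

## Working session

There is one attempt and no reset: what is moved stays moved. The work goes in short steps, Python scripts to look and compute and a tool call to move; the robot and the scene stay as the last step left them, time stands still between calls to the robot, and variables do not carry over. Pictures are saved under pics/ and viewed, about 8 in all and at most 12, crops included, and the job is handed in when it is done.

Besides the shell and the picture viewer there is one more tool, called after "Request:" as name(argument=value, ...) on one line, values as JSON. apply_moves: Moves the arm, as the interface text tells. Its arguments: {"type":"object","properties":{"targets":{"type":"array"},"grip_force":{"type":"number"}},"required":["targets"]}

```bash
mkdir -p pics; cat > h.py <<'E'
from bench import env
import numpy as np, cv2
def snap(n,f):
    p=env.camera_params(n); im,d=env.read_camera(n)
    cv2.imwrite('pics/'+f+'.png',im[:,:,::-1]); np.savez('pics/'+f+'.npz',im=im,d=d,**{k:np.array(p[k]) for k in('mtx','R','t')})
    return im,d,p
def ld(f): return np.load('pics/'+f+'.npz')
def world(s,u,v,z=None):
    K,R,t=s['mtx'],s['R'],s['t']; r=np.linalg.inv(K)@[u,v,1]
    if z is None: return R.T@(r*s['d'][int(v),int(u)]-t)
    c=-R.T@t; w=R.T@r; return c+w*(z-c[2])/w[2]
def pts(s):
    d=s['d']; v,u=np.mgrid[:d.shape[0],:d.shape[1]]
    c=np.stack([u*d,v*d,d],-1)@np.linalg.inv(s['mtx']).T
    return (c-s['t'])@s['R']
E
python3 - <<'E'
from h import *
snap('scene','s1');snap('top','t1')
a=cv2.imread('pics/s1.png');b=cv2.imread('pics/t1.png')
o=env.get_obs();print(o['clock'],o['ee_pos'],o['eef_rot'],o['force'],o['gripper_width'])
E
```

```text
0.1 [ 0.23103733 -0.47118203  0.23080959] [-0.15974007  0.68923126 -0.6884204   0.15975212] [-0.01505225 -0.61546889 -0.61759266] 0.08563701184401329
```

View pics/t1.png

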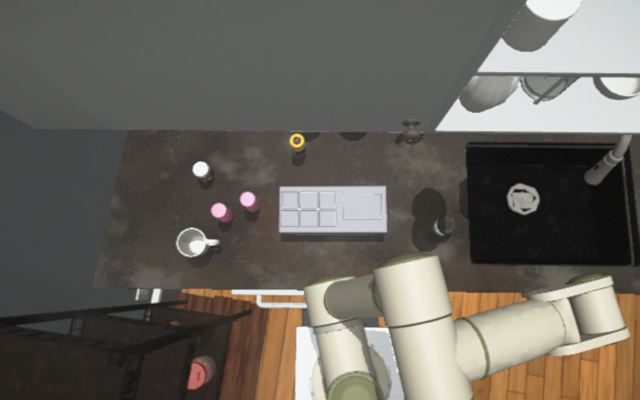

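View pics/s1.png

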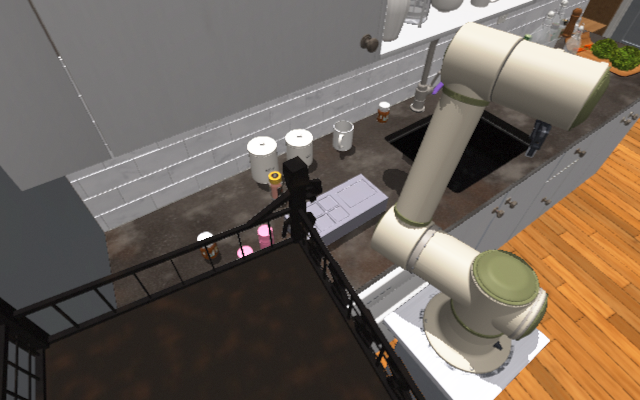

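The top picture shows the box at about (280..386, 187..235), with squares on the left (+y) and the lid on the right. The real spice jar (yellow cap) is at (297,142), with pink look-alikes at (249,200) and (221,212). The mug is at (192,242), the white-capped tub at (202,171) and the dark-lidded jar at (444,227).

```bash
python3 - <<'E'
from h import *
s=ld('t1'); P=pts(s)
m=(P[...,2]>.06)&(P[...,2]<.08); m[:180]=0;m[245:]=0;m[:,:270]=0;m[:,395:]=0
q=P[m]; print(m.sum(),cv2.minAreaRect(q[:,:2].astype(np.float32)),np.median(q[:,2]))
for n,u,v in[('spice',297,142),('p1',249,200),('p2',221,212),('tub',202,170),('jar',444,227),('mug',192,242)]: print(n,world(s,u,v))
im=s['im'][175:250,265:400,::-1]; cv2.imwrite('pics/c1.png',cv2.resize(im,None,fx=5.5,fy=5.5,interpolation=cv2.INTER_CUBIC))
# depth of square centres
c,wh,_=cv2.minAreaRect(q[:,:2].astype(np.float32)); 
for y in(128,72,16):
  for x in(-28,28):
    w=np.hypot(P[...,0]-c[0]-x/1e3,P[...,1]-c[1]-y/1e3)<.018
    print(x,y,w.sum(),np.median(P[w][:,2]),P[w][:,2].mean())
E
```

```text
4966 ((0.49966296553611755, 0.05395406484603882), (0.14137177169322968, 0.3201141357421875), 0.6473308205604553) 0.07062533598508147
spice [0.69306726 0.16214938 0.10949449]
p1 [0.51588374 0.29799997 0.11134231]
p2 [0.47956364 0.37745843 0.11247969]
tub [0.61189207 0.44824192 0.07855544]
jar [ 0.44824414 -0.275871    0.07067925]
mug [0.40116779 0.48447078 0.00773749]
-28 128 116 0.07049707934851487 0.07059566230183666
28 128 109 0.07087584041707574 0.07086653674908167
-28 72 115 0.06859231001679694 0.06871922591783615
28 72 109 0.07103732587147317 0.0707218558357935
-28 16 111 0.07035283018621342 0.07025465294514802
28 16 112 0.07078201764701986 0.07080683440942405
```

View pics/c1.png

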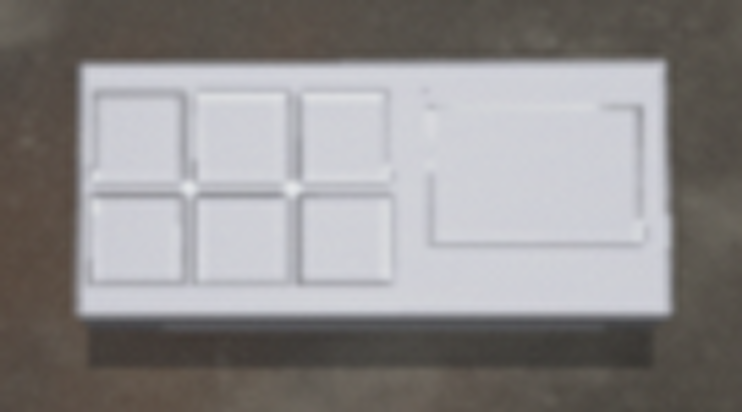

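Depth shows the square at box (-28, 72) about 2 mm below the other five, which makes it the catch. Its crop position is (240,237). I'll confirm it by touch.

```bash
cat >> h.py <<'E'
from scipy.spatial.transform import Rotation as Ro
B=np.array([.4997,.0540,0]); Bz=Ro.from_rotvec([0,0,.0113])
def box(x,y,z): return B+Bz.apply(np.array([x,y,z])/1e3)
def rel(p):
    o=env.get_obs(); R=Ro.from_quat(o['eef_rot']); return R.inv().apply(np.array(p)-o['ee_pos'])*100
def st():
    o=env.get_obs(); print(round(o['clock'],2),o['ee_pos'].round(4) if hasattr(o['ee_pos'],'round') else o['ee_pos'],'F',np.round(o['force'],2),'w',o['gripper_width'])
E
python3 - <<'E'
from h import *
st(); print(Ro.from_quat(env.get_obs()['eef_rot']).as_matrix().round(3))
for p in(box(-28,72,150),box(-28,72,200)): print(p,rel(p).round(2))
E
```

```text
0.1 [ 0.231  -0.4712  0.2308] F [-0.02 -0.62 -0.62] w 0.08563701184401329
[[-0.898 -0.     0.44 ]
 [-0.44   0.001 -0.898]
 [-0.    -1.    -0.001]]
[0.4708882  0.12567901 0.15      ] [-47.81   8.14 -43.03]
[0.4708882  0.12567901 0.2       ] [-47.81   3.14 -43.03]
```

Request:
apply_moves(targets=[[[-6, 0, -5.4], [0, 0.057, 0], 1], [[-12, 0, -10.8], [0, 0.114, 0], 1], [[-18, 0, -16.2], [0, 0.171, 0], 1], [[-24, 0, -21.6], [0, 0.228, 0], 1], [[-30, 0, -27], [0, 0.285, 0], 1], [[-36, 0, -32.4], [0, 0.342, 0], 1], [[-42, 0, -37.8], [0, 0.4, 0], 1], [[-47.8, 0, -43], [0, 0.445, 0], 1]], grip_force=40)

```text
clock: 0.77
ee_pos: [0.3555, -0.1601, 0.2313]
eef_rot: [-0.003, 0.707, -0.707, 0.003]
force: [1.1, 0.6, 0.3]
gripper_width: -0.0001
```

```bash
python3 - <<'E'
from h import *
st(); print(rel(box(-28,72,150)).round(2),Ro.from_quat(env.get_obs()['eef_rot']).as_matrix().round(3))
E
```

```text
0.77 [ 0.3555 -0.1601  0.2313] F [1.14 0.59 0.27] w -0.00010030021028167225
[-11.75   8.13 -28.5 ] [[-1.     0.     0.007]
 [-0.007  0.    -1.   ]
 [-0.    -1.    -0.   ]]
```

Request:
apply_moves(targets=[[[-1.7, 0, -3.5], [0, 0, 0], 1], [[-3.4, 0, -7], [0, 0, 0], 1], [[-5, 0, -10.5], [0, 0, 0], 1], [[-6.6, 1, -14], [0, 0, 0], 1], [[-8.2, 2.5, -17.5], [0, 0, 0], 1], [[-9.8, 4, -21], [0, 0, 0], 1], [[-11, 6, -25], [0, 0, 0], 1], [[-11.7, 8.1, -28], [0, 0, 0], 1]])

```text
clock: 1.43
ee_pos: [0.4701, 0.1212, 0.15]
eef_rot: [-0.003, 0.707, -0.707, 0.005]
force: [0.3, -1.3, 0.5]
gripper_width: -0.0001
```

```bash
python3 - <<'E'
from h import *
st(); print(rel(box(-28,72,75)).round(2))
snap('wrist','w1')
E
```

```text
1.43 [0.4701 0.1212 0.15  ] F [ 0.28 -1.33  0.54] w -7.160901482272727e-05
[-0.07  7.5  -0.45]
```

View pics/w1.png

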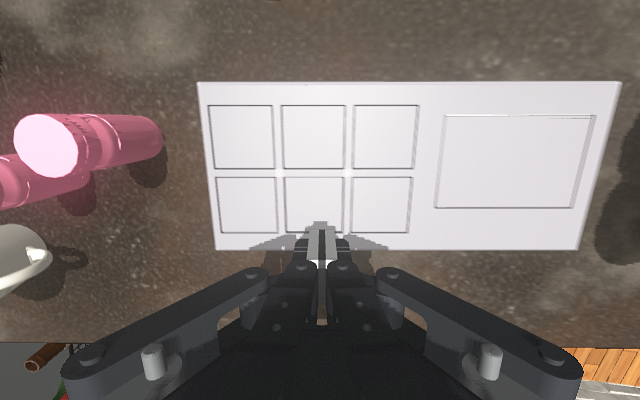

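The wrist view shows the fingers over the near row. The middle square of that row is at about (315,205). I'll check the depths of all the squares from here.

```bash
python3 - <<'E'
from h import *
s=ld('w1');P=pts(s)
for n,uv in dict(L0=(247,205),M0=(300,192),R0=(385,205),L1=(240,137),M1=(313,137),R1=(385,137)).items():
    u,v=uv; print(n,np.median(P[v-10:v+10,u-10:u+10,2]).round(4),P[v,u].round(4))
for u,v in((285,178),(343,178),(197,82),(620,82)): print(world(s,u,v,.069).round(4))
st()
E
```

```text
L0 0.0699 [0.4682 0.1823 0.0685]
M0 0.0679 [0.4798 0.1376 0.0674]
R0 0.0698 [0.4701 0.0662 0.07  ]
L1 0.0698 [0.5245 0.1842 0.0696]
M1 0.0698 [0.5251 0.1268 0.0689]
R1 0.0698 [0.5258 0.07   0.069 ]
[0.4919 0.1496 0.069 ]
[0.4925 0.1021 0.069 ]
[0.5645 0.2139 0.069 ]
[ 0.5683 -0.103   0.069 ]
1.48 [0.4681 0.1253 0.1453] F [-5.69  2.79 -5.49] w 0.0003552726247800204
```

Request:
apply_moves(targets=[[[0, 2, -0.4], [0, 0, 0], 1], [[0, 4, -0.4], [0, 0, 0], 1], [[0, 6, -0.4], [0, 0, 0], 1], [[0, 7, -0.4], [0, 0, 0], 1], [[0, 7.5, -0.4], [0, 0, 0], 1], [[0, 7.5, -0.4], [0, 0, 0], 1]])

```text
clock: 1.98
ee_pos: [0.469, 0.1228, 0.0749]
eef_rot: [0.004, -0.707, 0.707, -0.003]
force: [-0.2, -0.3, 0.4]
gripper_width: -0.0
```

Both cameras agree on the catch. Now I'll press it slowly.

Request:
apply_moves(targets=[[[-0.1, 0.4, -0.2], [0, 0, 0], 1], [[-0.1, 0.6, -0.2], [0, 0, 0], 1], [[-0.1, 0.75, -0.2], [0, 0, 0], 1], [[-0.1, 0.85, -0.2], [0, 0, 0], 1], [[-0.1, 0.95, -0.2], [0, 0, 0], 1], [[-0.1, 1.0, -0.2], [0, 0, 0], 1], [[-0.1, 1.0, -0.2], [0, 0, 0], 1]])

```text
clock: 2.57
ee_pos: [0.4706, 0.125, 0.0657]
eef_rot: [-0.003, 0.707, -0.707, 0.004]
force: [0.9, 1.6, 3.4]
gripper_width: -0.0001
```

Request:
apply_moves(targets=[[[0, 0.1, 0], [0, 0, 0], 1], [[0, 0.15, 0], [0, 0, 0], 1], [[0, 0.2, 0], [0, 0, 0], 1], [[0, 0.2, 0], [0, 0, 0], 1], [[0, 0.2, 0], [0, 0, 0], 1], [[0, 0.2, 0], [0, 0, 0], 1]])

```text
clock: 3.07
ee_pos: [0.4706, 0.125, 0.0636]
eef_rot: [-0.004, 0.707, -0.707, 0.004]
force: [1.7, 0.5, 3.9]
gripper_width: 0.0001
```

```bash
python3 - <<'E'
from h import *
st(); s=snap('top','t2'); s=ld('t2');P=pts(s)
m=(abs(P[...,0]-.5)<.07)&(abs(P[...,1]+.035)<.06); print(np.percentile(P[m][:,2],[5,50,95,99]))
E
```

```text
3.07 [0.4706 0.125  0.0636] F [1.73 0.52 3.86] w 0.00012225591355032376
[0.01573696 0.07225513 0.11585491 0.12005933]
```

The square gives and the lid is already rising. I'll hold briefly, then lift off.

Request:
apply_moves(targets=[[[0, 0, 0], [0, 0, 0], 1], [[0, 0, 0], [0, 0, 0], 1], [[0, 0, 0], [0, 0, 0], 1], [[0, 0, 0], [0, 0, 0], 1], [[0, 0, 0], [0, 0, 0], 1], [[0, 0, 0], [0, 0, 0], 1], [[0, 0, 0], [0, 0, 0], 1], [[0, 0, 0], [0, 0, 0], 1]])

```text
clock: 3.78
ee_pos: [0.4704, 0.1249, 0.0635]
eef_rot: [0.004, -0.707, 0.707, -0.004]
force: [2.2, 0.2, 4.4]
gripper_width: 0.0001
```

Request:
apply_moves(targets=[[[0, -0.4, 0], [0, 0, 0], 1], [[0, -1, 0], [0, 0, 0], 1], [[0, -3, 0], [0, 0, 0], 1], [[0, -6, 0], [0, 0, 0], 1], [[0, -9, 0], [0, 0, 0], 1], [[0, -12, 0], [0, 0, 0], 1], [[0, -12, 0], [0, 0, 0], 1], [[0, -12, 0], [0, 0, 0], 1]])

```text
clock: 4.45
ee_pos: [0.47, 0.1249, 0.1843]
eef_rot: [0.004, -0.707, 0.707, -0.004]
force: [-0.0, -0.4, -1.1]
gripper_width: -0.0001
```

```bash
python3 - <<'E'
from h import *
st(); snap('top','t3'); s=ld('t3');P=pts(s)
m=(abs(P[...,0]-.5)<.07)&(abs(P[...,1]+.035)<.06)&(P[...,2]>.1); q=P[m];print(len(q),q.min(0),q.max(0),q[np.argmax(q[:,2])])
for p in(box(-50,-88,180),box(-50,-88,112)): print(rel(p).round(2))
m=(np.hypot(P[...,0]-.4709,P[...,1]-.1257)<.018)&(P[...,2]<.1); print(m.sum(),np.median(P[m][:,2]))
E
```

```text
4.45 [0.47   0.1249 0.1843] F [-0.05 -0.36 -1.11] w -9.740621942431197e-05
257 [ 0.49743869 -0.08987422  0.10026239] [0.53302743 0.02451112 0.14127514] [ 0.49968757 -0.03077009  0.14127514]
[ 2.05  0.3  15.93]
[ 2.04  7.1  15.93]
19 0.06806606573754916
```

The lid is ajar and the catch is back up at 0.068. I'll move in front of the lid, lower, and push back.

Request:
apply_moves(targets=[[[2.5, 0, 2], [0, 0, 0], 1], [[2.5, 0, 5], [0, 0, 0], 1], [[2.5, 0, 8.5], [0, 0, 0], 1], [[2.5, 0, 12], [0, 0, 0], 1], [[2.5, 0, 15], [0, 0, 0], 1], [[2.5, 0.3, 15.9], [0, 0, 0], 1], [[2.5, 1, 15.9], [0, 0, 0], 1], [[2.5, 3, 15.9], [0, 0, 0], 1]])

```text
clock: 5.17
ee_pos: [0.4473, -0.0341, 0.1534]
eef_rot: [0.003, -0.707, 0.707, -0.004]
force: [1.1, 0.2, 0.5]
gripper_width: -0.0001
```

Request:
apply_moves(targets=[[[0, 2, 0], [0, 0, 0], 1], [[0, 4, 0], [0, 0, 0], 1], [[0, 4, 0], [0, 0, 0], 1]])

```text
clock: 5.42
ee_pos: [0.4444, -0.0321, 0.1094]
eef_rot: [-0.007, 0.708, -0.706, 0.001]
force: [-0.7, 0.7, -0.6]
gripper_width: -0.0002
```

```bash
python3 - <<'E'
from h import *
st(); snap('wrist','w2')
for x in(40,61): print(rel(box(x,-88,112)).round(2))
E
```

```text
5.42 [ 0.4444 -0.0321  0.1094] F [-0.67  0.72 -0.58] w -0.00021213628233218674
[-9.52 -0.11  0.21]
[-11.62  -0.12   0.21]
```

View pics/w2.png

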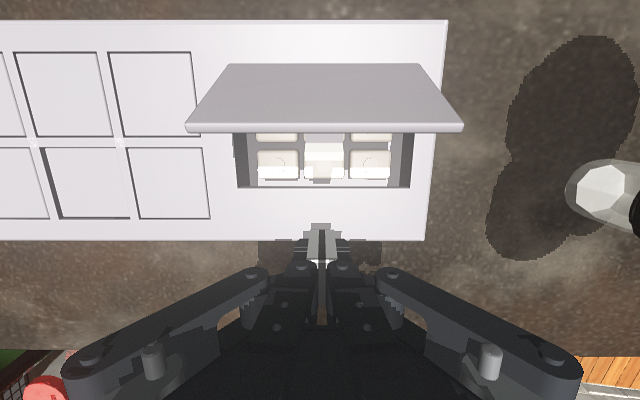

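The wrist view shows the lid ajar with its free edge at (325,127) and the fingers in front at (320,240). Next I push.

Request:
apply_moves(targets=[[[-1.5, 0, 0], [0, 0, 0], 1], [[-3, 0, 0], [0, 0, 0], 1], [[-4, 0, 0], [0, 0, 0], 1], [[-5, 0, 0], [0, 0, 0], 1], [[-6, 0, 0], [0, 0, 0], 1], [[-7, 0, 0], [0, 0, 0], 1], [[-8, 0, 0], [0, 0, 0], 1], [[-8.5, 0, 0], [0, 0, 0], 1]])

```text
clock: 6.13
ee_pos: [0.533, -0.0326, 0.1142]
eef_rot: [0.004, -0.707, 0.707, -0.005]
force: [0.4, -0.4, -0.4]
gripper_width: 0.0006
```

Request:
apply_moves(targets=[[[-0.3, 0, 0], [0, 0, 0], 1], [[-0.6, 0, 0], [0, 0, 0], 1], [[-0.9, 0, 0], [0, 0, 0], 1], [[-1.2, 0, 0], [0, 0, 0], 1], [[-1.2, 0, 0], [0, 0, 0], 1]])

```text
clock: 6.55
ee_pos: [0.5443, -0.0332, 0.1135]
eef_rot: [0.004, -0.707, 0.707, -0.004]
force: [0.0, 0.1, -0.2]
gripper_width: -0.0001
```

```bash
python3 - <<'E'
from h import *
st(); print(Bz.inv().apply(env.get_obs()['ee_pos']-B)*1e3)
snap('wrist','w3')
E
```

```text
6.55 [ 0.5443 -0.0332  0.1135] F [ 0.03  0.06 -0.19] w -8.784443791695874e-05
[ 43.56885836 -87.7210414  113.4942749 ]
```

View pics/w3.png

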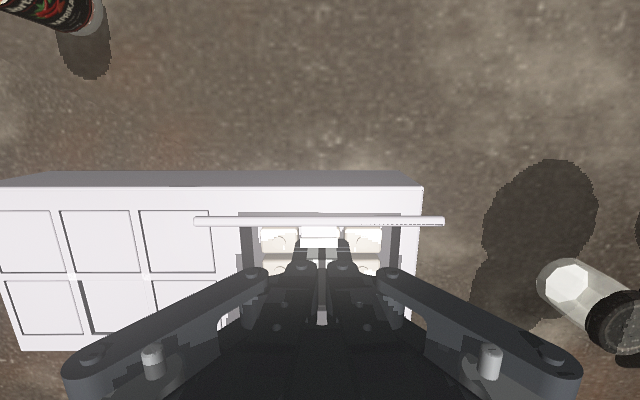

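The lid is seen edge-on at row 221, so it's near upright. I'll keep pushing until the stop is felt.

Request:
apply_moves(targets=[[[-0.3, 0, 0], [0, 0, 0], 1], [[-0.6, 0, 0], [0, 0, 0], 1], [[-0.9, 0, 0], [0, 0, 0], 1], [[-0.9, 0, 0], [0, 0, 0], 1], [[-0.9, 0, 0], [0, 0, 0], 1]])

```text
clock: 7.02
ee_pos: [0.5526, -0.0331, 0.1129]
eef_rot: [-0.004, 0.707, -0.707, 0.003]
force: [-3.8, 0.2, -3.1]
gripper_width: 0.0
```

Request:
apply_moves(targets=[[[-0.2, 0, 0], [0, 0, 0], 1], [[-0.4, 0, 0], [0, 0, 0], 1], [[-0.4, 0, 0], [0, 0, 0], 1], [[-0.4, 0, 0], [0, 0, 0], 1]])

```text
clock: 7.35
ee_pos: [0.5564, -0.033, 0.113]
eef_rot: [-0.005, 0.707, -0.707, 0.003]
force: [-6.2, -0.4, -2.3]
gripper_width: -0.0
```

```bash
python3 - <<'E'
from h import *
st(); print(Bz.inv().apply(env.get_obs()['ee_pos']-B)*1e3)
snap('top','t4');s=ld('t4');P=pts(s); st()
m=(P[...,0]<.63)&(P[...,0]>.5)&(abs(P[...,1]+.035)<.075)&(P[...,2]>.075)&(P[...,2]<.16)
q=(P[m]-B)@Bz.as_matrix()*1e3
for a in(-138,-120,-60,-45):
    k=abs(q[:,1]-a)<7; print(a,q[k].round(0)[:25].tolist())
E
```

```text
7.35 [ 0.5564 -0.033   0.113 ] F [-6.16 -0.44 -2.35] w -4.6458802268946e-05
[ 55.69657616 -87.60648695 112.95501789]
7.4 [ 0.5563 -0.033   0.113 ] F [-5.57 -0.82 -2.4 ] w -9.926026291424687e-05
-138 []
-120 []
-60 []
-45 []
```

A force of 6 N means the stop is reached. I'll back off and look.

Request:
apply_moves(targets=[[[1, 0, 0], [0, 0, 0], 1], [[3, 0, 0], [0, 0, 0], 1], [[5, 0, 0], [0, 0, 0], 1], [[7, -1, 0], [0, 0, 0], 1], [[9, -4, 0], [0, 0, 0], 1], [[12, -8, 0], [0, 0, 0], 1], [[14, -10, 0], [0, 0, 0], 1], [[14, -10, 0], [0, 0, 0], 1]])

```text
clock: 8.07
ee_pos: [0.4169, -0.0351, 0.2189]
eef_rot: [0.0, -0.706, 0.708, -0.007]
force: [-0.1, -0.4, 0.7]
gripper_width: -0.0004
```

```bash
python3 - <<'E'
from h import *
st(); snap('wrist','w4');snap('top','t5')
for f in('w4','t5'):
  s=ld(f);P=pts(s)
  q=(P.reshape(-1,3)-B)@Bz.as_matrix()*1e3
  m=(q[:,0]<120)&(q[:,0]>-20)&(abs(q[:,1]+88)<50)&(q[:,2]>78)&(q[:,2]<150)
  q=q[m]; print(f,len(q))
  if len(q)>5:
    i=np.argsort(q[:,2]);print(q[i[:4]].round(0).tolist(),q[i[-4:]].round(0).tolist()); p=np.polyfit(q[:,2],q[:,0],1); print('angle',np.pi/2+np.arctan(p[0]))
q=(pts(ld('w4')).reshape(-1,3)-B)@Bz.as_matrix()*1e3
m=np.hypot(q[:,0]+28,q[:,1]-72)<18; m&=q[:,2]<80; print('catch z',m.sum(),np.median(q[m][:,2]) if m.any() else None)
a=ld('t1')['im'][...,::-1][120:260,150:470];b=ld('t5')['im'][...,::-1][120:260,150:470]
cv2.imwrite('pics/cmp.png',cv2.resize(np.vstack([a,b]),None,fx=2.1,fy=2.1,interpolation=cv2.INTER_CUBIC))
E
```

```text
8.07 [ 0.4169 -0.0351  0.2189] F [-0.06 -0.39  0.66] w -0.0003817210321546279
w4 6922
[[44.0, -41.0, 78.0], [44.0, -68.0, 78.0], [45.0, -132.0, 78.0], [44.0, -114.0, 78.0]] [[59.0, -91.0, 148.0], [61.0, -88.0, 148.0], [59.0, -85.0, 149.0], [59.0, -81.0, 149.0]]
angle 1.8707180792960814
t5 387
[[43.0, -40.0, 78.0], [46.0, -52.0, 79.0], [46.0, -114.0, 80.0], [46.0, -43.0, 80.0]] [[61.0, -91.0, 148.0], [61.0, -79.0, 149.0], [64.0, -79.0, 150.0], [64.0, -91.0, 150.0]]
angle 1.8857140790516844
catch z 982 67.95166796658569
```

View pics/cmp.png

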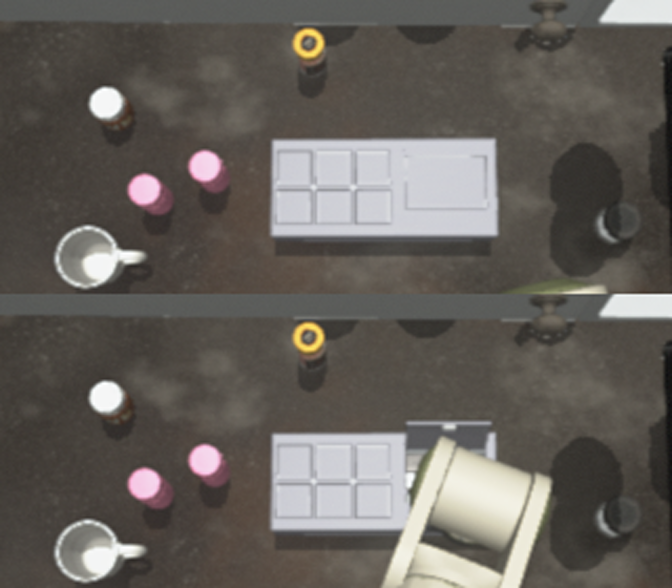

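View pics/w4.png

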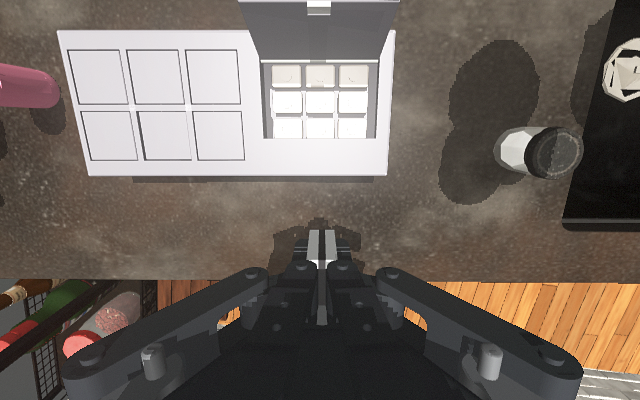

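The lid stands back at about 1.88 rad. The catch is up at 68 mm, and the bystanders haven't moved between the two top pictures. I'll let the arm settle, then hand in.

Request:
apply_moves(targets=[[[0, 0, 0], [0, 0, 0], 1], [[0, 0, 0], [0, 0, 0], 1], [[0, 0, 0], [0, 0, 0], 1]])

```text
clock: 8.42
ee_pos: [0.4173, -0.0346, 0.2125]
eef_rot: [-0.004, 0.707, -0.707, 0.003]
force: [-0.2, 0.4, -0.6]
gripper_width: 0.0001
```

```bash
python3 -c "
from h import *
st(); print(env.hand_in())"
```

```text
8.42 [ 0.4173 -0.0346  0.2125] F [-0.16  0.37 -0.57] w 0.00010351520081195283
the job is handed in; nothing more can be done
None
```

The box is open with the lid fully back, and I handed the job in at 8.4 s; no verdict was reported.

- **Catch:** It was the square at box x = -28, y = +72 mm. Depth from both the top and wrist cameras put it 2 mm below the other five. I didn't feel across all six squares. I pressed only this one, and it gave at about 4 N, which freed the lid.
- **Lid:** I lifted off, then pushed the lid back with the shut fingertips until about 6 N showed it was at its stop.
- **Last checks:** With the arm clear, the two cameras measured the lid at 1.87 and 1.89 rad, against a stop of 1.9. The catch was back up at 68 mm. By eye, the mug, jars and pink look-alikes stood where they were in the first top picture. No check failed or disagreed.

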